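# Level the drying slab with a wedge

### The job

The plaster drying slab is low at the corner with the short steel leg. Take the wooden wedge, slide it thin end first along the bench under that leg and ease it in gently until the bubble of the level on the slab rests between the two black lines, then let go and leave the wedge there carrying the corner. Do not touch the slab itself, do not ram the wedge, and leave the sanding block, the clay medallion and the brush where they lie.

Things in the scene. Friction and masses are not known exactly. Their poses are not given: they have to be found in the camera images.
- wedge: Loose wooden wedge, 156 long, 34 wide, about 0.13 kg. Origin: centre of its underside; x points to the thin end (tip at x = +78), z up. The ramp rises evenly from 3 thick at the tip to 29 thick at x = -52 (1 in 5); behind it, from x = -52 to -78, is the upright grip block at the heel, 26 long, 34 wide, its top 58 above the bench.
- wedge_grip (a point): Middle of the wedge's grip block, in wedge frame x = -65, y = 0, z = 43; the block is 34 wide across the wedge (y), 26 along it (x) and reaches from the bench to z = 58.
- stand: Fixed dark steel pivot stand on the bench: base strip 50 x 270 x 8 and two posts 58 high at y = +-122. Origin: centre of its underside on the bench. Its y axis is parallel to the slab's pivot axle, which lies 45 above the bench over the origin; its -x side is the side of the slab's low corner.
- slab: White plaster slab 200 x 200 x 20, hidden mass 0.8 to 1.7 kg, tipping on the axle; a diamond, its corners on its x and y directions. Origin on the axle, 45 above the bench; axes as the stand's when level. Centre at x = -40, underside z = 6, top z = 26 (71 above the bench when level). Two clay discs fixed on it reach 80 above the bench. It tips from 0.065 rad low (start) to 0.02 rad past level.
- low_corner (a point): Tip of the slab's low corner on its top face, slab frame x = -181, y = 0. The slab's weight presses this corner down with 2 to 4.5 N at the leg, so the pushed-in wedge stays put when let go; easing it in takes a push of some 5 to 20 N along the bench. 0.02 rad past level the slab binds on a stop; pushing on then jams the wedge.
- leg_root (a point): Where the steel leg leaves the slab's underside, slab frame x = -155, y = 0, z = 6. The leg ends below in a round cross bar, 12 thick and 28 wide along y; the wedge goes in under it, moving towards the stand's +x. Leg length varies by 8 mm and is not measured: the bar's underside is 15 to 23 above the bench with the slab level, 5 to 13 at the start.
- level (a point): Underside centre of the spirit level fixed on the slab's middle, along slab x: aluminium bar 136 x 30 with a dark green vial on top, about 24 high in all. Two black lines ring the vial, 26 apart inside; the white bubble is 20 long, so it lies between the lines within 3 mm of the middle.
- bubble (a joint): Offset of the white bubble from the middle of the level in m: 0 = level, positive = towards the slab's +x (its high side), 0.039 at the start. It moves 0.6 m per rad of tilt, about 0.75 mm for each mm that the wedge is pushed in once it bears on the leg.
- sanding_block: Bystander: wooden sanding block 100 x 55 x 26 lying loose; origin centre of its underside.
- medallion: Bystander: round clay medallion, 84 across, 10 thick, lying loose; origin centre of its underside.
- brush: Bystander: flat brush about 0.2 m long lying loose along its x axis; origin on its underside.

How it is judged:
By the outcome, as a careful person would: the job done as asked, in the order asked, and still so for the second after the job is handed in, with the robot touching nothing.
It also fails if it takes over 64 s, if anything falls off the work surface, if the arm or the gripper's body presses on something with over 40 N, if the wrist force passes 120 N, or if a joint passes its speed limit or range.

### The arm

A 7-joint arm with a two-finger parallel gripper is mounted at the origin on the work surface. World frame = base frame: x ahead of the robot, y to its left, z up, the work surface at z = 0. Lengths are in m, angles in rad, forces in N, time in s.
With the tool pointing down it reaches from about 0.425 to 0.875 m from the base axis. Payload 4.7 kg.
Tool frame: the origin (TCP) lies at the very end of the fingers, on their centre line; the grasp point (between the pads) lies 19 mm behind it; z points along the fingers, y is the line along which they close (so a half turn about z gives the same grasp; the last joint's range is limited). The gripper opens to 87 mm and grips with 3 to 60 N. Pads are 19 mm wide; open, the fingers measure 117 mm over their backs; the gripper's body (75 mm by 190 mm) begins 51 mm behind the grasp point.
Start: joints at [1.257, 0.321, -0.07, 1.45, 0.023, 1.371, -0.057], TCP at [0.209, -0.615, 0.223] pointing down, gripper open.
Joint ranges: [-2.86, 2.86], [-0.3, 2.09], [-1.38, 1.24], [0.06, 2.45], [-1.56, 4.7], [0.09, 2.05], [-2.69, 2.69]. Speed limits (rad/s): [2.57, 2.57, 3.14, 3.14, 3.14, 3.14, 3.14].

### API

Orientations are given as a unit quaternion [w, x, y, z].
In Python, from rig import monitor, vision, manip, models gives the robot as it stands.
- The arm moves only by the shell command python3 -m handwheel 'ROWS' [FORCE]. ROWS is JSON, a list of rows, each a list of 3 entries, a list of its own where there are three numbers: the shift along the world's x, y, z in mm, then the turn, a rotation vector about the world's x, y, z in rad, then the finger opening in mm, from 0 to 87. In form: [[[x, y, z], [wx, wy, wz], fingers], ...]. A call has 1 to 8 rows; each row shifts and turns the commanded pose from where the row before left it; what a row does not reach is not made up. A row lasts 1/10 s, in which the tool goes at most 50 mm and 8.59 degrees, less where a joint would pass 70% of its speed; a pose out of reach is approached as far as the arm can. A call with a gripper value outside its range is refused whole. The fingers move at their own pace and stop on an object; FORCE is the grip in N (left out, the last holds). Time passes only in rows, so rows that do not move let the fingers close. It gives the time, the measured TCP pose, the force, the opening and the grip force at its end, in the units of the state.
- monitor.state(): the state, without advancing time (a new reading comes with each control period).
- vision.get_image(name): name is "scene" or "top" or "wrist"; returns a dict with "image" (384x512x3 uint8, blue, green, red), "fovy" (degrees; the focal length in pixels is half the picture's height over the tangent of half this angle, whatever the lens; pixels are square), "cx", "cy" (the principal point, pixels), "eye" and "rotation" of the camera in the world. Camera axes: x right, y down, z forward; pixel columns grow to the right and rows downward; lengths in m; the calibration is good to about 2 mm. A picture is of the moment at which its call begins. There is no depth.
- manip.close_job(): hands the job in; it is judged then, once.
Trained networks look in the newest picture that a camera, given by its name, has taken for a name from the list of things; names that differ only in an ending like _2 or _b are one class to them, and where a whole thing is asked for, a point or a joint stands for the part that bears it (a point fixed in the world has none). Each returns a list of dicts, best first, with "confidence" (0 to 1); they miss things now and then, are a little off and sometimes report something else, mostly with a low value. They report only what shows in the picture. A call takes as long as a camera call.
- models.find_in(camera, target): "point" ([row, column] as shares, 0 to 1, of the picture: columns of its width, rows of its height, amid what is visible of it).
- models.regions_of(camera, target): "pixels" (384x512 bool, what is visible of it) and "point" ([row, column] as shares, 0 to 1, of the picture: columns of its width, rows of its height, amid what is visible of it).
The state is a dict: "time_s": time; "q": joint angles; "dq": joint speeds; "joint_efforts": joint torques, N m; "ee_pos": TCP position; "eef_rot": TCP orientation; "contact_force": force on the tool from outside, world axes, zero at the start; "moment": the same for the moment, N m; "opening": finger opening in m; "gripper_force": force on a finger pad.
Only numpy, scipy, OpenCV 4.12 (cv2) and the standard library are available. Lean on these libraries where they do the work, as an engineer would, in place of code of your own. Each camera call takes 0.05 s, during which the arm holds its last target. There are 200 camera calls.

## Working session

There is one attempt and no reset: what is moved stays moved. The work goes in short steps, Python scripts to look and compute and a shell command to move; the robot and the scene stay as the last step left them, time stands still between calls to the robot, and variables do not carry over. Pictures are saved under pics/ and viewed, at most 10 in all, crops included, and the job is handed in when it is done.

```bash
mkdir -p pics
cat > h.py <<'E'
from rig import monitor, vision, manip, models
import numpy as np, cv2
def cam(n):
    return vision.get_image(n)
def ray(c,u,v):
    f=192/np.tan(np.radians(c["fovy"])/2)
    d=np.array(c["rotation"]).reshape(3,3)@np.array([(u-c["cx"])/f,(v-c["cy"])/f,1]); return np.array(c["eye"]),d
def onz(c,u,v,z):
    e,d=ray(c,u,v); return e+d*(z-e[2])/d[2]
def proj(c,P):
    f=192/np.tan(np.radians(c["fovy"])/2)
    p=np.array(c["rotation"]).reshape(3,3).T@(np.array(P)-c["eye"]); return [c["cx"]+f*p[0]/p[2],c["cy"]+f*p[1]/p[2]]
E
python3 - <<'E'
from h import *
np.set_printoptions(precision=4,suppress=True)
ims=[]
for n in ["top","scene"]:
    c=cam(n); ims.append(c["image"]); print(n,c["fovy"],c["cx"],c["cy"],c["eye"],np.array(c["rotation"]).round(3).tolist())
    for t in ["wedge","stand","slab","low_corner","leg_root","level","bubble","sanding_block","medallion","brush","wedge_grip"]:
        for r in models.find_in(n,t)[:2]:
            v,u=r["point"][0]*384,r["point"][1]*512
            print(t,round(r["confidence"],2),round(u,1),round(v,1),onz(c,u,v,0.03))
    cv2.imwrite(f"pics/{n}0.png",c["image"])
print(monitor.state())
E
```

```text
top 55.58377625081183 260.7919012306433 193.60315513349803 [0.5342 0.015  1.0491] [0.014, -0.699, 0.714, -0.033]Traceback (most recent call last):
  File "<stdin>", line 9, in <module>
  File "h.py", line 9, in onz
    e,d=ray(c,u,v); return e+d*(z-e[2])/d[2]
        ~~~^^^^^^^
  File "h.py", line 7, in ray
    d=np.array(c["rotation"]).reshape(3,3)@np.array([(u-c["cx"])/f,(v-c["cy"])/f,1]); return np.array(c["eye"]),d
      ~~~~~~~~~~~~~~~~~~~~~~~~~~~~~~~^^^^^
ValueError: cannot reshape array of size 4 into shape (3,3)
```

```bash
sed -i 's/np.array(c\["rotation"\]).reshape(3,3)/Rm(c)/' h.py
cat >> h.py <<'E'
from scipy.spatial.transform import Rotation as R
def Rm(c): return R.from_quat(np.roll(c["rotation"],-1)).as_matrix()
E
python3 - <<'E'
from h import *
np.set_printoptions(precision=4,suppress=True)
for n in ["top","scene"]:
    c=cam(n); print(n,c["eye"],Rm(c).tolist())
    for t in ["wedge","stand","slab","low_corner","leg_root","level","bubble","sanding_block","medallion","brush","wedge_grip"]:
        for r in models.find_in(n,t)[:2]:
            v,u=r["point"][0]*384,r["point"][1]*512
            print(t,round(r["confidence"],2),round(u,1),round(v,1),onz(c,u,v,0.03))
    cv2.imwrite(f"pics/{n}0.png",cv2.resize(c["image"],(800,600),interpolation=cv2.INTER_CUBIC))
print(monitor.state())
E
```

```text
top [0.5342 0.015  1.0491] [[-0.021370854740378406, -0.9975285333862649, 0.0669336361474051], [-0.9994153804962322, 0.01952825057899206, -0.02806322606001713], [0.026686771914886488, -0.06749424056593026, -0.9973626941565396]]
stand 0.85 265.4 149.8 [ 0.7265 -0.0295  0.03  ]
slab 0.74 264.9 148.5 [ 0.7303 -0.0281  0.03  ]
low_corner 0.6 270.9 149.5 [ 0.7272 -0.045   0.03  ]
leg_root 0.61 270.6 148.7 [ 0.7295 -0.0442  0.03  ]
level 0.59 271.1 149.7 [ 0.7266 -0.0456  0.03  ]
sanding_block 0.7 372.5 217.8 [ 0.5282 -0.3267  0.03  ]
sanding_block 0.48 135.8 169.9 [0.6758 0.3339 0.03  ]
medallion 0.67 138.3 170.9 [0.6728 0.3269 0.03  ]
brush 0.65 376.1 159.1 [ 0.6947 -0.3442  0.03  ]
brush 0.43 268.3 147.9 [ 0.7318 -0.0377  0.03  ]
wedge_grip 0.74 143.8 221.1 [0.5327 0.3116 0.03  ]
scene [1.1892 0.576  0.7197] [[-0.7246263396530319, 0.40733404457455236, -0.5558737662559596], [0.689116129006301, 0.43527834606544563, -0.5793545738059735], [0.00596897180591105, -0.8028771621967252, -0.5961146146493252]]
wedge 0.75 381.7 263.8 [0.5426 0.3268 0.03  ]
slab 0.61 231.1 218.9 [ 0.7063 -0.0577  0.03
[... 289 characters left out ...]
964 0.3456 0.03  ]
medallion 0.32 235.0 222.0 [ 0.7067 -0.0401  0.03  ]
brush 0.91 179.0 182.2 [ 0.714  -0.3103  0.03  ]
wedge_grip 0.97 381.6 262.0 [0.5376 0.3234 0.03  ]
{'time_s': 1.3, 'q': array([ 1.2571,  0.321 , -0.0701,  1.4504,  0.0226,  1.3708, -0.0569]), 'dq': array([ 0.0006,  0.0011, -0.0001,  0.001 , -0.0002, -0.0009,  0.0001]), 'joint_efforts': array([  0.0002, -49.1109,  -0.4034, -31.2766,  -0.064 ,   0.0339,
         0.    ]), 'ee_pos': array([ 0.2093, -0.6154,  0.2226]), 'eef_rot': array([ 0.0001,  0.9866,  0.1632, -0.    ]), 'contact_force': array([ 0.066 , -0.201 ,  0.2789]), 'moment': array([-0.0112,  0.0007,  0.0691]), 'gripper_force': 0.0, 'opening': 0.08711966468551789}
```

View pics/top0.png

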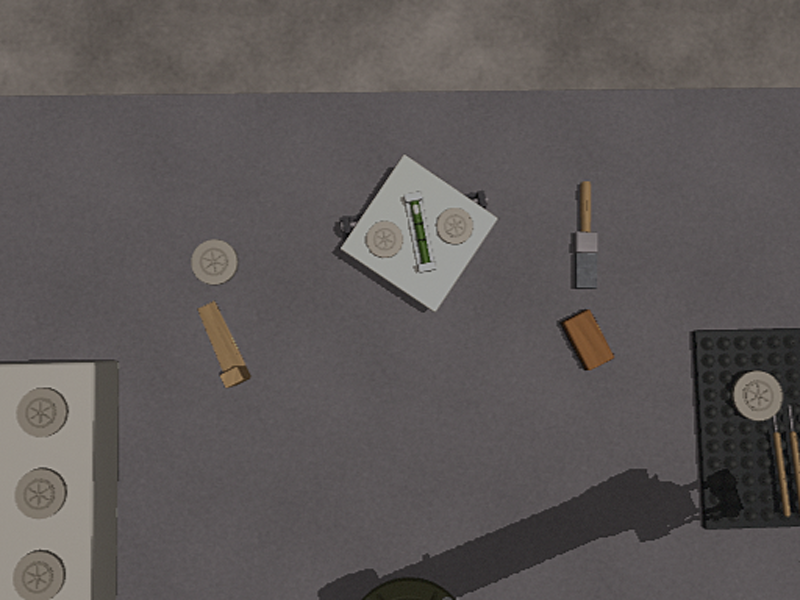

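View pics/scene0.png

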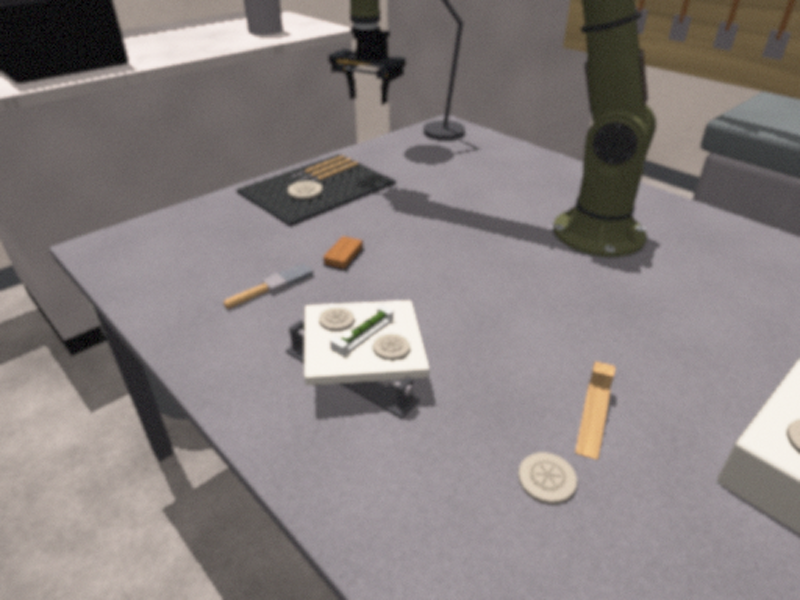

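The top view shows the wedge (tip 208,305; heel 235,377 in the 800x600 picture), pointing roughly as it must go. The slab's low corner faces the robot at (434,310). The bubble is at the high end of the vial (416,210). I'll fit the poses with the silhouettes.

```bash
cat >> h.py <<'E'
from scipy.optimize import minimize
def box(x,y,z): return np.array([[a,b,c] for a in x for b in y for c in z])
S=100/1000
SLAB=[np.array([[-181.4,0,z],[-40,141.4,z],[101.4,0,z],[-40,-141.4,z]]) for z in (6,26)]
SLAB=[np.vstack(SLAB)/1000]
WEDGE=[np.array([[78,y,0] for y in(-17,17)]+[[78,y,3] for y in(-17,17)]+[[-52,y,29] for y in(-17,17)]+[[-52,y,0] for y in(-17,17)])/1000, box((-.078,-.052),(-.017,.017),(0,.058))]
def world(P,p,tilt=0,z=0):
    # tilt>0: -x side low
    M=R.from_euler("z",p[2]).as_matrix()@R.from_euler("y",-tilt).as_matrix()
    return P@M.T+np.array([p[0],p[1],z])
def render(c,parts,p,tilt,z,k=4):
    m=np.zeros((384*k//1,512*k),np.uint8)
    for P in parts:
        q=np.array([proj(c,w) for w in world(P,p,tilt,z)])
        h=cv2.convexHull(((q+.5)*k*16).astype(np.int32)).reshape(-1,2)
        cv2.fillConvexPoly(m,h.astype(np.int32),255,shift=4)
    return cv2.resize(m,(512,384),interpolation=cv2.INTER_AREA)/255.
def mask(n,t,near):
    rs=[r for r in models.regions_of(n,t)]
    rs.sort(key=lambda r:np.hypot(r["point"][1]*512-near[0],r["point"][0]*384-near[1]))
    return rs[0]["pixels"].astype(np.uint8) if rs else None
def fit(cms,parts,p0,tilt,z,step=(.01,.01,.08)):
    f=lambda p:sum(np.abs(render(c,parts,p,tilt,z)-m).sum()/m.sum() for c,m in cms)
    for s in (1,.3):
        s0=np.vstack([p0]+[np.array(p0)+np.eye(3)[i]*step[i]*s for i in range(3)])
        r=minimize(f,p0,method="Nelder-Mead",options=dict(initial_simplex=s0,xatol=2e-4,fatol=1e-4,maxiter=80)); p0=r.x
    return r.x,r.fun
E
python3 - <<'E'
from h import *
np.set_printoptions(precision=4,suppress=True)
def hull(m):
    cs,_=cv2.findContours(m,0,2); o=np.zeros_like(m); c=max(cs,key=cv2.contourArea); cv2.fillPoly(o,[c],1); return o
C={n:cam(n) for n in("top","scene")}
S,W=[],[]
for n,s,w in(("top",(268,149),(143,221)),("scene",(231,219),(381,263))):
    for L,t,near in((S,"slab",s),(W,"wedge",w)):
        for _ in range(4):
            m=mask(n,t,near)
            if m is not None and m.sum()>100:break
            cam(n)
        else: print("none",n,t);continue
        m=hull(m); print(n,t,m.sum(),np.array(np.nonzero(m)).mean(1)); L.append((C[n],m))
for nm,L,parts,p0,tilt,z in(("slab",S,SLAB,[.74,-.03,.15],.065,.045),("wedge",W,WEDGE,[.56,.32,.35],0,0)):
    for s in (L,L[:1],L[1:]):
        print(nm,len(s),fit(s,parts,p0,tilt,z))
E
```

```text
top slab 5522 [148.9515 267.4073]
top wedge 751 [221.9481 142.9414]
scene slab 3877 [219.7547 231.9226]
scene wedge 866 [263.0092 380.7725]
slab 2 (array([ 0.7619, -0.0275,  0.1684]), np.float64(0.08531727205001759))
slab 1 (array([ 0.7629, -0.0266,  0.1743]), np.float64(0.024069852497319102))
slab 1 (array([ 0.7589, -0.0307,  0.1719]), np.float64(0.04206911549763057))
wedge 2 (array([0.5366, 0.3217, 0.443 ]), np.float64(0.1775475022118767))
wedge 1 (array([0.5383, 0.322 , 0.4328]), np.float64(0.09245711600219315))
wedge 1 (array([0.5338, 0.3204, 0.4447]), np.float64(0.07247656568401033))
```

```bash
python3 -m handwheel '[[[30,28,0],[0,0,0.02],87],[[32,30,0],[0,0,0.02],87],[[32,30,0],[0,0,0.02],87],[[32,30,0],[0,0,0.02],87],[[32,30,0],[0,0,0.02],87],[[32,30,0],[0,0,0.015],87],[[32,30,0],[0,0,0],87],[[32,30,0],[0,0,0],87]]' 20; python3 -m handwheel '[[[26,40,0],[0,0,0],87],[[10,40,0],[0,0,0],87],[[5,40,0],[0,0,0],87],[[0,40,0],[0,0,0],87],[[0,40,0],[0,0,0],87],[[0,40,0],[0,0,0],87],[[0,40,0],[0,0,0],87],[[0,40,0],[0,0,0],87]]'
```

```text
time_s: 2.5
ee_pos: [0.4644, -0.3762, 0.2229]
eef_rot: [0.0, 0.976, 0.22, 0.0]
contact_force: [1.3, -0.9, 0.1]
opening: 0.0871
gripper_force: 0.0
time_s: 3.3
ee_pos: [0.5041, -0.0559, 0.2229]
eef_rot: [0.0, 0.976, 0.22, 0.0]
contact_force: [1.2, 0.1, -1.0]
opening: 0.0872
gripper_force: 0.0
```

```bash
python3 -m handwheel '[[[-2,44,0],[0,0,0],87],[[-3,44,0],[0,0,0],87],[[-4,44,0],[0,0,0],87],[[-4,44,-10],[0,0,0],87],[[-4,44,-10],[0,0,0],87],[[-4,44,-20],[0,0,0],87],[[-4,44,-20],[0,0,0],87],[[-4,41,-20],[0,0,0],87]]'; python3 -m handwheel '[[[0,0,0],[0,0,0],87],[[0,0,0],[0,0,0],87]]'
python3 - <<'E'
from h import *
np.set_printoptions(precision=4,suppress=True)
c=cam("wrist"); print(c["eye"],c["fovy"])
for r in models.regions_of("wrist","wedge")[:2]: print(r["confidence"],r["point"],r["pixels"].sum())
im=c["image"].copy()
for P in WEDGE:
    q=np.array([proj(c,w) for w in world(P,[.5366,.3217,.443])])
    cv2.polylines(im,[cv2.convexHull(q.astype(np.int32))],True,(0,0,255),1)
cv2.imwrite("pics/w1.png",im)
E
```

```text
time_s: 4.1
ee_pos: [0.4751, 0.2935, 0.1423]
eef_rot: [-0.0, 0.976, 0.22, 0.001]
contact_force: [0.5, -0.3, 0.3]
opening: 0.0872
gripper_force: 0.0
time_s: 4.3
ee_pos: [0.4744, 0.2924, 0.142]
eef_rot: [-0.0, 0.975, 0.221, -0.001]
contact_force: [-0.4, 0.2, 0.8]
opening: 0.0871
gripper_force: 0.0
[0.5422 0.324  0.3037] 67.6669219938119
0.84 [0.3193, 0.5008] 6104
```

View pics/w1.png

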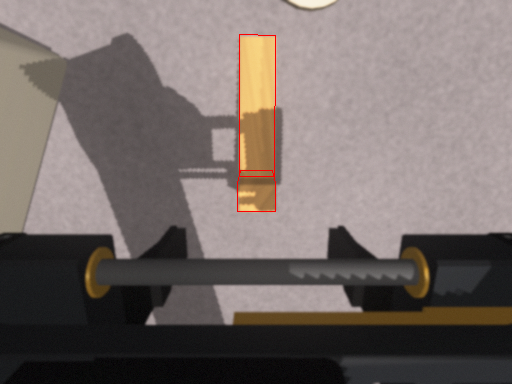

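The wrist overlay matches the wedge (columns 238–276, rows 35–211), centred between the fingers. I'll descend and grip.

```bash
python3 -m handwheel '[[[0,0,-30],[0,0,0],87],[[0,0,-30],[0,0,0],87],[[0,0,-25],[0,0,0],87],[[0,0,-20],[0,0,0],87],[[0,0,-11],[0,0,0],87],[[0,0,0],[0,0,0],87],[[0,0,0],[0,0,0],40],[[0,0,0],[0,0,0],20]]' 30;  python3 -m handwheel '[[[0,0,0],[0,0,0],20],[[0,0,0],[0,0,0],20],[[0,0,0],[0,0,0],20],[[0,0,0],[0,0,0],20]]'
```

```text
time_s: 5.2
ee_pos: [0.4764, 0.2919, 0.028]
eef_rot: [-0.0, 0.976, 0.219, 0.001]
contact_force: [0.8, 0.4, -0.4]
opening: 0.0778
gripper_force: 0.0
time_s: 5.6
ee_pos: [0.4753, 0.2917, 0.0268]
eef_rot: [0.0, 0.976, 0.22, 0.0]
contact_force: [0.7, -0.8, 0.7]
opening: 0.0472
gripper_force: 0.0
```

```bash
python3 -m handwheel '[[[0,0,0],[0,0,0],20],[[0,0,0],[0,0,0],20],[[0,0,0],[0,0,0],20],[[0,0,0],[0,0,0],20],[[0,0,0],[0,0,0],20],[[0,0,0],[0,0,0],20]]'; python3 -m handwheel '[[[0,0,10],[0,0,0],20],[[0,0,20],[0,0,0],20],[[0,0,20],[0,0,0],20],[[0,0,10],[0,0,0],20],[[0,0,0],[0,0,0],20]]'
```

```text
time_s: 6.2
ee_pos: [0.4751, 0.2917, 0.0266]
eef_rot: [-0.0, 0.976, 0.22, -0.0]
contact_force: [-0.6, 0.3, 0.8]
opening: 0.034
gripper_force: 29.9
time_s: 6.7
ee_pos: [0.4764, 0.292, 0.0883]
eef_rot: [-0.0, 0.976, 0.219, 0.002]
contact_force: [0.9, 0.1, -1.1]
opening: 0.0336
gripper_force: 29.9
```

```bash
python3 -m handwheel '[[[-3,-34,0],[0,0,-0.034],20],[[-3,-34,0],[0,0,-0.034],20],[[-3,-34,0],[0,0,-0.034],20],[[-3,-34,0],[0,0,-0.034],20],[[-3,-34,0],[0,0,-0.034],20],[[-3,-34,0],[0,0,-0.034],20],[[-4,-34,0],[0,0,-0.034],20],[[-4,-34,0],[0,0,-0.034],20]]'; python3 -m handwheel '[[[0,0,0],[0,0,0],20],[[0,0,-20],[0,0,0],20],[[0,0,-20],[0,0,0],20],[[0,0,-10],[0,0,0],20],[[0,0,-6],[0,0,0],20],[[0,0,-3],[0,0,0],20],[[0,0,0],[0,0,0],20]]'
```

```text
time_s: 7.5
ee_pos: [0.4482, 0.018, 0.0858]
eef_rot: [0.0, 0.996, 0.085, -0.001]
contact_force: [0.4, -0.4, -1.3]
opening: 0.0338
gripper_force: 29.9
time_s: 8.2
ee_pos: [0.4493, 0.0198, 0.0276]
eef_rot: [-0.0, 0.996, 0.086, -0.0]
contact_force: [0.4, -0.9, -0.4]
opening: 0.0338
gripper_force: 29.9
```

```bash
python3 -m handwheel '[[[-1,-16,0],[0,0,0],20],[[-1,-20,0],[0,0,0],20],[[-1,-20,0],[0,0,0],20],[[-1,-20,0],[0,0,0],20],[[-1,-16,0],[0,0,0],20],[[-1,-10,0],[0,0,0],20],[[0,0,0],[0,0,0],20],[[0,0,0],[0,0,0],20]]'
python3 - <<'E'
from h import *
ims=[]
for n in("wrist","scene"):
    c=cam(n); im=cv2.resize(c["image"],None,fx=2,fy=2,interpolation=cv2.INTER_CUBIC)
    if n=="wrist":
        for yaw in(.168,.174):
            for P in SLAB:
                q=np.array([proj(c,w) for w in world(P,[.762,-.0275,yaw],.065,.045)]); cv2.polylines(im,[cv2.convexHull((q*2).astype(np.int32))],True,(0,0,255),1)
        t=monitor.state()["ee_pos"]; p=[t[0]+.0684*np.cos(.171),t[1]+.0684*np.sin(.171),.171]
        for P in WEDGE:
            q=np.array([proj(c,w) for w in world(P,p)]); cv2.polylines(im,[cv2.convexHull((q*2).astype(np.int32))],True,(0,255,0),1)
        a=cv2.resize(im,(512,384),interpolation=cv2.INTER_AREA)
    else: b=cv2.resize(im[300:600,300:700],(280,210))
o=np.zeros((384,800,3),np.uint8);o[:,:512]=a;o[:210,520:]=b
cv2.imwrite("pics/w2.png",o)
E
```

```text
time_s: 9.0
ee_pos: [0.4436, -0.0818, 0.0279]
eef_rot: [-0.0, 0.996, 0.085, 0.0]
contact_force: [-0.4, -0.1, -1.1]
opening: 0.0338
gripper_force: 29.9
```

View pics/w2.png

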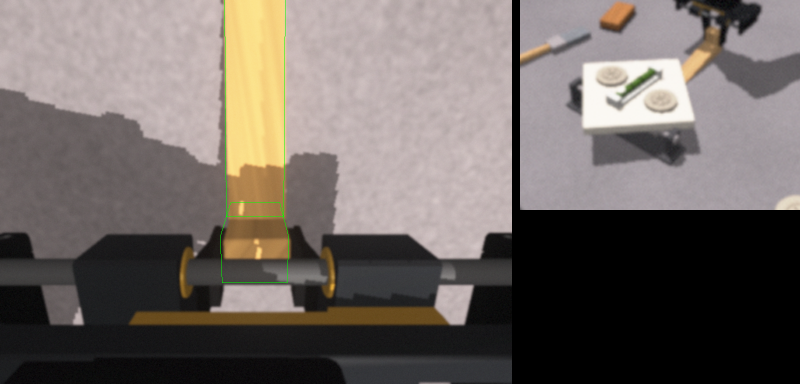

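```bash
python3 -m handwheel '[[[5,0.9,-0.5],[0,0,0],20],[[5,0.9,-0.5],[0,0,0],20],[[5,0.9,0],[0,0,0],20],[[4,0.6,0],[0,0,0],20],[[3,0.5,0],[0,0,0],20],[[3,0.5,0],[0,0,0],20],[[3,0.5,0],[0,0,0],20],[[3,0.5,0],[0,0,0],20]]'
cat >> h.py <<'E'
def bub(n):
    c=cam(n); r=models.find_in(n,"bubble"); return c,[(round(x["confidence"],2),round(x["point"][1]*512,1),round(x["point"][0]*384,1)) for x in r[:2]]
def crop(c,z,half=30):
    u,v=proj(c,world(np.array([[-.04,0,.045]]),[.762,-.0275,.171],.03,.045)[0]); u,v=int(u),int(v)
    return cv2.resize(c["image"][v-half:v+half,u-half:u+half],(390,390),interpolation=cv2.INTER_NEAREST)
E
python3 - <<'E'
from h import *
ims=[]
for n in("top","scene"):
    c,r=bub(n); print(n,r); ims.append(crop(c,0))
cv2.imwrite("pics/b1.png",np.hstack(ims))
E
```

```text
time_s: 9.9
ee_pos: [0.4745, -0.0771, 0.0266]
eef_rot: [0.0, 0.996, 0.085, -0.0]
contact_force: [-0.6, 0.9, -0.5]
opening: 0.0336
gripper_force: 29.9
top []
scene []
```

View pics/b1.png

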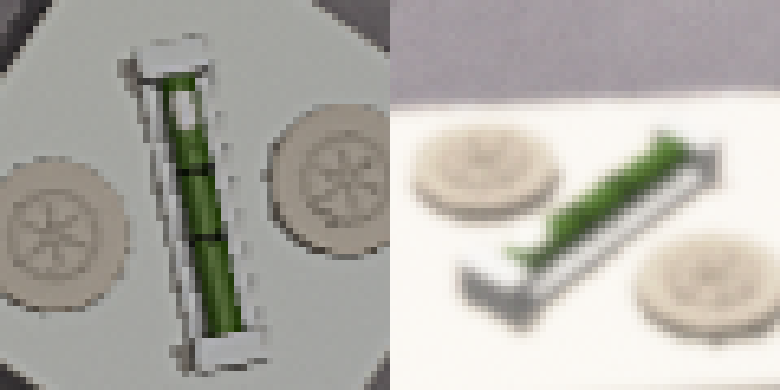

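The top view shows the vial: black lines at crop (195,172) and (205,237), bubble at (185,110). I'll measure the offset from a brightness profile along the vial.

```bash
cat >> h.py <<'E'
def offset(show=False):
    c=cam("top"); u,v=proj(c,world(np.array([[-.04,0,.045]]),[.762,-.0275,.171],.03,.045)[0]); u,v=int(u)-30,int(v)-30
    im=c["image"].astype(np.float32)
    a=np.array([179,80.])/6.5-.5+[u,v]; b=np.array([224,325.])/6.5-.5+[u,v]
    L=np.linalg.norm(b-a); t=np.arange(0,L,.25); d=(b-a)/L; nrm=np.array([-d[1],d[0]])
    P=np.mean([[cv2.remap(im,(a+d*s+nrm*w).astype(np.float32).reshape(1,1,2),None,cv2.INTER_LINEAR)[0,0] for s in t] for w in(-.8,0,.8)],0)
    w=P[:,2]; w=np.clip(w-(np.median(w)+.3*(w.max()-np.median(w))),0,None)
    k=np.argmax(np.convolve(w,np.ones(30),"same")); sel=np.abs(np.arange(len(t))-k)<22
    bub=(w*t)[sel].sum()/w[sel].sum()
    mid=(204.5-80)/6.5/(d[1]); mm=26/((237-172)/6.5/d[1])
    if show: print(P[:,1].astype(int)[::2].tolist()); print(P[:,2].astype(int)[::2].tolist())
    return (mid-bub)*mm
E
python3 -m handwheel '[[[2.5,0.4,0],[0,0,0],20],[[2.5,0.4,0],[0,0,0],20],[[2.5,0.4,0],[0,0,0],20],[[2.5,0.4,0],[0,0,0],20],[[2.5,0.4,0],[0,0,0],20],[[2.5,0.5,0],[0,0,0],20],[[2.5,0.4,0],[0,0,0],20],[[2.5,0.5,0],[0,0,0],20]]'
python3 -c "
from h import *
print(offset(True))"
```

```text
time_s: 10.9
ee_pos: [0.4945, -0.0737, 0.0265]
eef_rot: [0.0, 0.996, 0.085, -0.0]
contact_force: [-0.2, 1.0, -0.1]
opening: 0.0336
gripper_force: 29.9
[86, 85, 86, 105, 142, 162, 163, 163, 165, 166, 165, 166, 167, 164, 151, 131, 107, 92, 90, 88, 84, 81, 88, 93, 95, 94, 79, 62, 49, 44, 68, 90, 93, 93, 92, 91, 92, 92, 91, 89, 90, 90, 91, 92, 93, 93, 94, 92, 68, 42, 50, 69, 80, 89, 93, 93, 92, 92, 91, 89, 88, 88, 88, 89, 90, 91, 92, 91, 90, 89, 89, 89, 88, 88, 88, 88, 88]
[65, 63, 66, 92, 139, 163, 164, 164, 166, 167, 167, 168, 170, 167, 153, 129, 96, 73, 69, 66, 63, 62, 68, 72, 73, 72, 62, 50, 40, 35, 53, 70, 72, 73, 71, 71, 71, 71, 70, 70, 69, 69, 70, 72, 72, 72, 73, 72, 55, 36, 41, 53, 61, 68, 72, 72, 72, 72, 71, 69, 68, 68, 68, 69, 69, 70, 71, 71, 70, 68, 68, 68, 68, 68, 67, 67, 66]
37.781560755651924
```

```bash
python3 -m handwheel '[[[2,0.3,0],[0,0,0],20],[[2,0.4,0],[0,0,0],20],[[2,0.3,0],[0,0,0],20],[[2,0.4,0],[0,0,0],20],[[2,0.3,0],[0,0,0],20],[[2,0.4,0],[0,0,0],20],[[2,0.3,0],[0,0,0],20],[[2,0.4,0],[0,0,0],20]]'
python3 -c "
from h import *
print(offset())"
```

```text
time_s: 11.75
ee_pos: [0.5063, -0.0717, 0.0265]
eef_rot: [0.0, 0.996, 0.085, -0.005]
contact_force: [-14.1, -1.7, 15.3]
opening: 0.0338
gripper_force: 30.0
37.79060703200022
```

```bash
python3 -m handwheel '[[[0,0,0],[0,0,0],20],[[0,0,0],[0,0,0],20]]'; python3 -m handwheel '[[[1,0.2,0],[0,0,0],20],[[1,0.2,0],[0,0,0],20],[[1,0.2,0],[0,0,0],20]]'
python3 -c "
from h import *
print(offset(),monitor.state()['moment'])"
```

```text
time_s: 12.0
ee_pos: [0.5063, -0.0716, 0.0265]
eef_rot: [0.0, 0.996, 0.085, -0.004]
contact_force: [-12.9, -0.7, 12.1]
opening: 0.0338
gripper_force: 30.0
time_s: 12.3
ee_pos: [0.5067, -0.0715, 0.0264]
eef_rot: [0.001, 0.996, 0.085, -0.007]
contact_force: [-19.4, -1.4, 19.5]
opening: 0.0342
gripper_force: 30.0
37.69843228947988 [-0.19995301  3.96639046  0.17366915]
```

```bash
python3 -m handwheel '[[[0,0,1],[0,0,0],20],[[0,0,1],[0,0,0],20],[[0,0,0],[0,0,0],20]]'; python3 -m handwheel '[[[0,0,1],[0,0,0],20],[[0,0,1],[0,0,0],20],[[0,0,0],[0,0,0],20]]'
python3 - <<'E'
from h import *
print(offset(),monitor.state()['moment'])
c=cam("scene"); im=c["image"]
cv2.imwrite("pics/s2.png",cv2.resize(im[190:290,190:320],(780,600),interpolation=cv2.INTER_CUBIC))
E
```

```text
time_s: 12.65
ee_pos: [0.5086, -0.071, 0.0268]
eef_rot: [-0.0, 0.996, 0.085, -0.005]
contact_force: [-7.3, -1.2, -1.7]
opening: 0.034
gripper_force: 30.0
time_s: 12.95
ee_pos: [0.5093, -0.0706, 0.0288]
eef_rot: [-0.0, 0.996, 0.085, -0.004]
contact_force: [-5.9, 0.6, -3.1]
opening: 0.0342
gripper_force: 30.0
33.90669176216964 [-0.21146083  1.62081283  0.12185669]
```

View pics/s2.png

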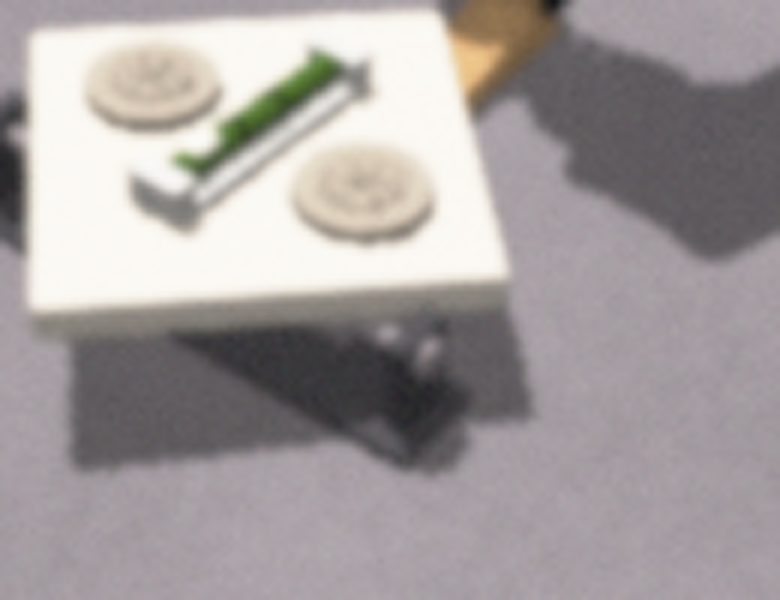

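The picture shows no obstruction. The jam came from the tool's downward load, and the bubble now moves. I'll continue easing in with that load relieved.

```bash
python3 -m handwheel '[[[1,0.2,-0.5],[0,0,0],20],[[1,0.2,-0.5],[0,0,0],20],[[1,0.2,0],[0,0,0],20],[[1,0.1,0],[0,0,0],20],[[1,0.2,0],[0,0,0],20],[[1,0.2,0],[0,0,0],20],[[1,0.2,0],[0,0,0],20],[[1,0.1,0],[0,0,0],20]]'
python3 -c "
from h import *
print(offset())"
```

```text
time_s: 13.85
ee_pos: [0.5169, -0.0695, 0.0279]
eef_rot: [-0.0, 0.996, 0.085, -0.005]
contact_force: [-8.1, -1.3, -1.0]
opening: 0.0338
gripper_force: 30.0
28.921668033967368
```

```bash
python3 -m handwheel '[[[1.5,0.3,0],[0,0,0],20],[[1.5,0.2,0],[0,0,0],20],[[1.5,0.3,0],[0,0,0],20],[[1.5,0.2,0],[0,0,0],20],[[1.5,0.3,0],[0,0,0],20],[[1.5,0.2,0],[0,0,0],20],[[1.5,0.3,0],[0,0,0],20],[[1.5,0.3,0],[0,0,0],20]]'
python3 -c "
from h import *
print(offset())"
```

```text
time_s: 14.7
ee_pos: [0.5291, -0.0675, 0.0278]
eef_rot: [-0.0, 0.996, 0.085, -0.004]
contact_force: [-8.7, -1.9, -1.7]
opening: 0.0338
gripper_force: 30.0
20.05947440953037
```

```bash
python3 -m handwheel '[[[1.5,0.3,0],[0,0,0],20],[[1.5,0.2,0],[0,0,0],20],[[1.5,0.3,0],[0,0,0],20],[[1.5,0.2,0],[0,0,0],20],[[1.5,0.3,0],[0,0,0],20],[[1.5,0.2,0],[0,0,0],20],[[1.5,0.3,0],[0,0,0],20],[[1.5,0.3,0],[0,0,0],20]]'
python3 -c "
from h import *
print(offset())"
```

```text
time_s: 15.55
ee_pos: [0.5413, -0.0654, 0.0278]
eef_rot: [-0.0, 0.996, 0.085, -0.004]
contact_force: [-6.6, -1.1, -1.9]
opening: 0.0341
gripper_force: 30.0
10.534934249069856
```

```bash
python3 -m handwheel '[[[1,0.2,0],[0,0,0],20],[[1,0.1,0],[0,0,0],20],[[1,0.2,0],[0,0,0],20],[[1,0.2,0],[0,0,0],20],[[1,0.2,0],[0,0,0],20],[[1,0.1,0],[0,0,0],20],[[1,0.2,0],[0,0,0],20],[[1,0.2,0],[0,0,0],20]]'
python3 -c "
from h import *
print(offset(True))"
```

```text
time_s: 16.4
ee_pos: [0.5495, -0.064, 0.0278]
eef_rot: [-0.0, 0.996, 0.085, -0.004]
contact_force: [-6.5, -1.2, -2.3]
opening: 0.0338
gripper_force: 30.0
[88, 89, 89, 89, 89, 89, 88, 88, 88, 88, 90, 90, 89, 89, 89, 89, 90, 89, 88, 87, 89, 91, 93, 90, 69, 51, 59, 74, 93, 112, 140, 165, 167, 166, 166, 165, 165, 165, 166, 165, 144, 121, 105, 92, 84, 71, 56, 46, 63, 84, 89, 90, 89, 88, 89, 91, 89, 88, 88, 88, 87, 87, 87, 88, 88, 88, 89, 88, 88, 87, 86, 85, 85, 86, 83, 72, 81]
[65, 67, 67, 67, 68, 68, 66, 66, 66, 67, 68, 69, 68, 68, 68, 68, 69, 68, 67, 67, 68, 70, 71, 69, 54, 42, 46, 57, 78, 103, 137, 167, 169, 168, 167, 166, 166, 166, 168, 168, 143, 114, 91, 71, 63, 54, 45, 39, 49, 63, 67, 68, 67, 66, 68, 70, 69, 67, 66, 66, 66, 67, 67, 67, 67, 68, 68, 67, 67, 67, 66, 65, 64, 65, 61, 50, 65]
4.907730124272037
```

```bash
cat >> h.py <<'E'
def off2():
    import io,contextlib
    s=io.StringIO()
    with contextlib.redirect_stdout(s): offset(True)
    g=np.array(eval(s.getvalue().splitlines()[1]),float)
    f=lambda lo,hi:(lambda i,w:(i*w).sum()/w.sum())(np.arange(lo,hi),np.clip(62-g[lo:hi],0,None))
    a,b=f(18,33),f(40,56)
    x=np.interp(np.arange(15,60,.05),np.arange(len(g)),g); k=np.arange(15,60,.05)[x>115]
    print("lines",a.round(2),b.round(2),"bubble",k.min().round(2),k.max().round(2),"off mm",round(((a+b)/2-(k.min()+k.max())/2)*27.5/(b-a),2))
E
python3 -m handwheel '[[[0,0,-0.5],[0,0,0],20],[[0,0,-0.5],[0,0,0],20],[[0,0,-0.5],[0,0,0],20],[[0,0,0],[0,0,0],20],[[0,0,0],[0,0,0],20]]'
python3 -c "
from h import *
off2()"
```

```text
time_s: 16.95
ee_pos: [0.5499, -0.0639, 0.0267]
eef_rot: [-0.0, 0.996, 0.085, -0.004]
contact_force: [-7.6, -1.3, 0.0]
opening: 0.034
gripper_force: 30.0
lines 25.58 47.0 bubble 28.15 39.75 off mm 3.01
```

```bash
python3 -m handwheel '[[[0.8,0.1,0],[0,0,0],20],[[0.8,0.2,0],[0,0,0],20],[[0.8,0.1,0],[0,0,0],20],[[0.8,0.1,0],[0,0,0],20],[[0.8,0.2,0],[0,0,0],20],[[0.5,0.1,0],[0,0,0],20],[[0,0,0],[0,0,0],20]]'
python3 -c "
from h import *
off2();off2()"
```

```text
time_s: 17.7
ee_pos: [0.5544, -0.0632, 0.0267]
eef_rot: [0.0, 0.996, 0.085, -0.004]
contact_force: [-7.6, -1.0, -0.5]
opening: 0.0338
gripper_force: 30.0
lines 25.67 46.25 bubble 30.45 42.25 off mm -0.52
lines 25.64 46.24 bubble 30.45 42.25 off mm -0.55
```

```bash
python3 -m handwheel '[[[-1,-0.2,0],[0,0,0],20],[[-1,-0.2,0],[0,0,0],20],[[-1,-0.2,0],[0,0,0],20],[[0,0,0],[0,0,0],20],[[0,0,0],[0,0,0],20]]'
python3 -c "
from h import *
off2()"
```

```text
time_s: 18.3
ee_pos: [0.5544, -0.0632, 0.0277]
eef_rot: [0.0, 0.996, 0.085, -0.0]
contact_force: [-1.0, -1.5, -5.5]
opening: 0.034
gripper_force: 30.0
lines 25.0 46.95 bubble 32.3 44.05 off mm -2.76
```

```bash
python3 -m handwheel '[[[0,0,-0.5],[0,0,0],20],[[0,0,-0.5],[0,0,0],20],[[0,0,-0.3],[0,0,0],20],[[0,0,0],[0,0,0],20]]'
python3 -c "
from h import *
off2()"
```

```text
time_s: 18.75
ee_pos: [0.5545, -0.0632, 0.0268]
eef_rot: [0.0, 0.996, 0.085, -0.0]
contact_force: [-3.5, -0.3, -4.3]
opening: 0.0336
gripper_force: 30.0
lines 25.74 46.32 bubble 30.5 42.25 off mm -0.46
```

```bash
python3 -m handwheel '[[[0,0,-0.5],[0,0,0],20],[[0,0,0],[0,0,0],20],[[0,0,0],[0,0,0],20]]'; python3 -m handwheel '[[[0,0,0],[0,0,0],44],[[0,0,0],[0,0,0],60],[[0,0,0],[0,0,0],60],[[0,0,0],[0,0,0],60],[[0,0,0],[0,0,0],60],[[0,0,0],[0,0,0],60]]'
python3 -c "
from h import *
off2()"
```

```text
time_s: 19.1
ee_pos: [0.5545, -0.0632, 0.0265]
eef_rot: [0.0, 0.996, 0.085, -0.0]
contact_force: [-5.6, -0.3, -2.4]
opening: 0.0338
gripper_force: 30.0
time_s: 19.7
ee_pos: [0.555, -0.063, 0.0264]
eef_rot: [0.0, 0.996, 0.085, 0.0]
contact_force: [-0.1, 0.9, -0.4]
opening: 0.0594
gripper_force: 0.0
lines 25.67 46.31 bubble 30.0 42.2 off mm -0.14
```

```bash
python3 -m handwheel '[[[0,0,8],[0,0,0],60],[[0,0,15],[0,0,0],60],[[0,0,20],[0,0,0],60],[[0,0,25],[0,0,0],60],[[0,0,30],[0,0,0],60],[[-10,0,30],[0,0,0],60],[[-20,0,20],[0,0,0],60],[[-20,0,0],[0,0,0],60]]';python3 -m handwheel '[[[0,0,0],[0,0,0],60],[[0,0,0],[0,0,0],60],[[0,0,0],[0,0,0],60],[[0,0,0],[0,0,0],60]]'
python3 - <<'E'
from h import *
off2()
ims=[]
for n in("top","scene"): ims.append(crop(cam(n),0,20 if n=="top" else 50))
cv2.imwrite("pics/b9.png",np.hstack(ims))
E
```

```text
time_s: 20.55
ee_pos: [0.5069, -0.0628, 0.1791]
eef_rot: [0.001, 0.996, 0.086, 0.004]
contact_force: [-0.0, -0.6, -0.9]
opening: 0.0602
gripper_force: 0.0
time_s: 20.95
ee_pos: [0.5052, -0.0629, 0.174]
eef_rot: [-0.0, 0.996, 0.085, -0.0]
contact_force: [-0.8, 0.3, 0.3]
opening: 0.06
gripper_force: 0.0
lines 25.74 46.28 bubble 30.0 42.2 off mm -0.12
```

View pics/b9.png

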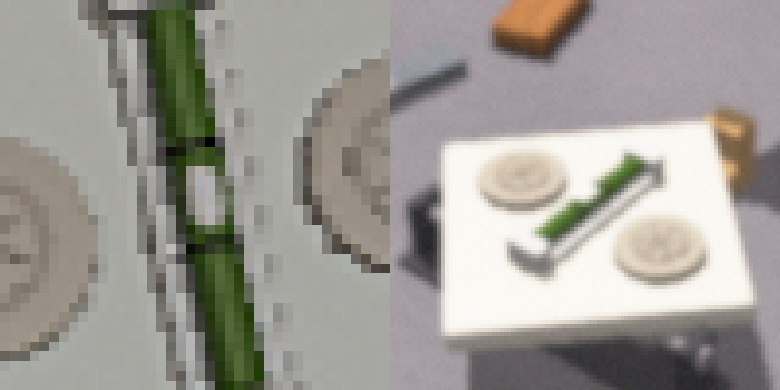

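The bubble (crop 207,197) lies midway between the black lines (rows about 148 and 243). The wedge is holding the corner with the gripper clear, so I'll hand the job in.

```bash
python3 -c "
from rig import manip
print(manip.close_job())"
```

```text
the job is handed in; nothing more can be done
None
```

The wedge is under the short leg holding up the slab's low corner; the last picture put the bubble about 0.1 mm from the middle of the lines, the gripper was clear, and I handed the job in at about 21 s.

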